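# Pack the takeaway carton at the diner table

### The arm

A 7-joint arm with a two-finger parallel gripper is mounted at the origin on the work surface. World frame = base frame: x ahead of the robot, y to its left, z up, the work surface at z = 0. Lengths are in m, angles in rad, forces in N, time in s.
With the tool pointing down it reaches from about 0.35 to 0.9 m from the base axis. Payload 8.1 kg.
Tool frame: the origin (TCP) lies between the finger pads; the fingertips stand 25 mm ahead of it and the grasp point (between the pads) lies 6 mm ahead of it; z points along the fingers, y is the direction in which the jaws open and shut (so a half turn about z gives the same grasp; the last joint's range is limited). The gripper opens to 92 mm and grips with 3 to 60 N. Pads are 19 mm wide; open, the fingers measure 130 mm over their backs; the gripper's body (75 mm by 190 mm) begins 47 mm behind the grasp point.
Start: joints at [1.18, 0.434, 0.025, 1.573, -0.012, 1.134, -0.075], TCP at [0.177, -0.599, 0.252] pointing down, gripper open.
Joint ranges: [-2.62, 2.62], [-0.44, 2.09], [-1.27, 1.32], [0.08, 2.57], [-1.32, 4.46], [0.12, 2], [-2.74, 2.74]. Speed limits (rad/s): [2.22, 2.22, 3.01, 3.01, 3.14, 3.14, 3.14].

### API

Orientations are given as a rotation vector (axis times angle).
In Python, from cell import * gives the robot as it stands.
- The arm moves only by the shell command python3 -m jog 'ROWS' [FORCE]. ROWS is JSON, one flat list of numbers, 5 for each row, row after row: the finger opening in mm, from 0 to 91.8, then the shift along the tool's x, y, z in units of 40 mm (1.0 is 40 mm), then the turn about the tool's z in units of 6 degrees (1.0 is 6 degrees). A call has 1 to 20 rows; each row shifts and turns the pose as measured when the row begins, along the tool's axes as they then stand; what a row does not reach is not made up. A row lasts 1/12 s, in which the tool goes at most 41.7 mm and 7.16 degrees, less where a joint would pass 70% of its speed; a pose out of reach is approached as far as the arm can. A call is refused whole if a number of a shift passes 1 or a number of a turn 1, either way. A call with a gripper value outside its range is refused whole. The fingers move at their own pace and stop on an object; FORCE is the grip in N (left out, the last holds). Time passes only in rows, so rows that do not move let the fingers close. It gives the time, the measured TCP pose, the force and the opening at its end, in the units of the state.
- observe(): the state, without advancing time (a new reading comes with each control period).
- get_image(name): name is "side" or "top"; returns the picture (384x512x3 uint8, red, green, blue); there is no depth.
- camera_params(name): a dict with "intrinsics" (3x3 intrinsics, pixels), "xyz" and "orientation" of the camera in the world. Camera axes: x right, y down, z forward; pixel columns grow to the right and rows downward; lengths in m; the calibration is good to about 2 mm. A picture is of the moment at which its call begins. camera_params takes no time and is no camera call.
- sign_off(): hands the job in, once; it reports no verdict.
The state is a dict: "clock": time; "joints": joint angles; "dq": joint speeds; "joint_efforts": joint torques, N m; "position": TCP position; "ee_rot": TCP orientation; "force": force on the tool from outside, world axes, zero at the start; "ft_torque": the same for the moment, N m; "width": opening from 0.0 (shut) to 1.0 (fully open).
Only numpy, scipy, OpenCV 4.12 (cv2) and the standard library are available. Lean on these libraries where they do the work, as an engineer would, in place of code of your own. Each camera call takes 0.05 s, during which the arm holds its last target. There are 200 camera calls.

### The job

Finish packing this takeaway order: the long lidded wooden box is already in the white paperboard carton. Put the medium oblong box and the small square box in beside it, lids up, so that all three boxes lie flat on the carton's floor at once. Set them down rather than dropping them in.

Things in the scene. Friction and masses are not known exactly. Their poses are not given: they have to be found in the camera images.
- carton: shallow open carton of plain white paperboard, fixed to the table, at any heading. Outside 206 x 166 x 45 mm, walls and floor 5 mm thick, so inside 196 mm (along its x) x 156 mm (along its y) x 40 mm deep. Origin: centre of the underside; x along the long side, z up
- long_box: loose dark wooden lidded box 180 x 64 x 50 mm (x, y, z), already in the carton, lying along the carton's long wall on the carton's +y side with its inner face about 90 mm from the opposite wall. On the lid's middle stands a wooden grip bar, 50 mm long along the box's x, 14 mm thick along y, from 50 to 86 mm above the underside. Origin: centre of the underside; z up through the lid, x along the long side
- medium_box: loose dark wooden lidded box, oblong, 96 x 64 x 50 mm (x, y, z), 0.2 to 0.35 kg, standing on the table. On the lid's middle stands a wooden grip bar, 50 mm long along the box's x, 14 mm thick along y, from 50 to 86 mm above the underside. Origin: centre of the underside; z up through the lid, x along the long side. It fits beside the long box only lengthwise and towards one end, leaving the other end for the small box
- small_box: loose dark wooden lidded box, square, 64 x 64 x 50 mm (x, y, z), 0.13 to 0.25 kg, standing on the table (a bigger square box of the same make, 104 x 104 mm, also stands there and is not part of the order). On the lid's middle stands a wooden grip bar, 50 mm long along the box's x, 14 mm thick along y, from 50 to 86 mm above the underside. Origin: centre of the underside; z up through the lid
There are look-alikes about, which are no part of the job. Leave any orange look-alike of the medium_box alone.

How it is judged:
At the end, for the whole second after the job is handed in: the long, the medium and the small box all lie at rest inside the carton, lids up: each origin within the carton's inner outline (98 mm and 78 mm either side of its middle), its underside within 10 mm of the carton's floor, tilted less than 0.17 rad (10 degrees) (x of long_box in the frame of carton between -0.098 and 0.098 m and y of long_box in the frame of carton between -0.078 and 0.078 m and z of long_box in the frame of carton between -0.002 and 0.015 m and angle between each of long_box, medium_box, small_box's own z axis and vertical below 0.17 rad and linear speed of each of long_box, medium_box, small_box below 0.03 m/s and x of medium_box in the frame of carton between -0.098 and 0.098 m and y of medium_box in the frame of carton between -0.078 and 0.078 m and z of medium_box in the frame of carton between -0.002 and 0.015 m and x of small_box in the frame of carton between -0.098 and 0.098 m and y of small_box in the frame of carton between -0.078 and 0.078 m and z of small_box in the frame of carton between -0.002 and 0.015 m); the robot touches nothing.
It fails at once if the medium box is dropped into the carton (faster than 0.8 m/s in its lowest 30 mm, a fall of over about 35 mm) (horizontal distance between medium_box and carton below 0.1 m and height (world z) of medium_box below 0.03 m and linear speed of medium_box above 0.8 m/s).
It fails at once if the small box is dropped into the carton (faster than 0.8 m/s in its lowest 30 mm, a fall of over about 35 mm) (horizontal distance between small_box and carton below 0.1 m and height (world z) of small_box below 0.03 m and linear speed of small_box above 0.8 m/s).
It also fails if it takes over 61 s, if anything falls off the work surface, if the arm or the gripper's body presses on something with over 40 N, if the wrist force passes 120 N, or if a joint passes its speed limit or range.

## Working session

There is one attempt and no reset: what is moved stays moved. The work goes in short steps, Python scripts to look and compute and a shell command to move; the robot and the scene stay as the last step left them, time stands still between calls to the robot, and variables do not carry over. Pictures are saved under pics/ and viewed, about 8 in all and at most 12, crops included, and the job is handed in when it is done.

```bash
mkdir -p pics; python3 - <<'E'
from cell import *
import cv2
for n in("top","side"):
    cv2.imwrite(f"pics/{n}0.png",get_image(n)[:,:,::-1]); print(n,camera_params(n))
print(observe())
E
```

```text
top {'intrinsics': array([[416.65391698,   0.        , 249.41774425],
       [  0.        , 416.65391698, 183.60540862],
       [  0.        ,   0.        ,   1.        ]]), 'xyz': array([0.36440872, 0.02215922, 1.02407408]), 'orientation': array([-2.16142235,  2.14097053, -0.15055818])}
side {'intrinsics': array([[385.88596715,   0.        , 252.68190356],
       [  0.        , 385.88596715, 190.90463805],
       [  0.        ,   0.        ,   1.        ]]), 'xyz': array([0.21882396, 0.52399526, 0.57173937]), 'orientation': array([-0.65398582,  2.59182288, -1.17178936])}
{'clock': 0.1, 'joints': array([ 1.18040074,  0.43513104,  0.02496636,  1.57403074, -0.01163121,
        1.13398919, -0.0751119 ]), 'dq': array([ 0.00123557, -0.00171753,  0.00214747, -0.00041713, -0.0004236 ,
       -0.00069419,  0.00112675]), 'joint_efforts': array([ 3.50725764e-03, -6.69130397e+01,  9.88287963e-01, -3.15148079e+01,
       -6.04436570e-02,  3.73067544e-02,  1.09717762e-04]), 'position': array([ 0.1772407 , -0.59888863,  0.25102763]), 'ee_rot': array([-3.10777559e+00, -4.50174517e-01,  4.68269315e-04]), 'force': array([-0.38696183,  0.67714621,  0.90284723]), 'ft_torque': array([0.07123327, 0.08427806, 0.01120517]), 'width': 1.001781009475462}
```

View pics/top0.png

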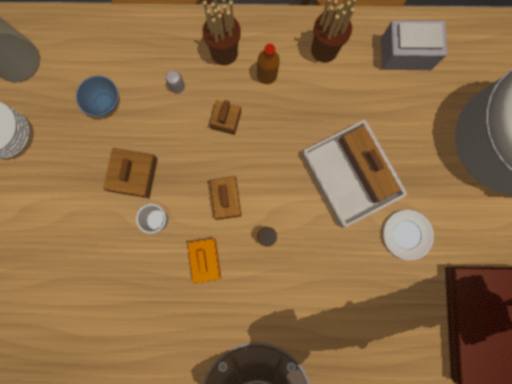

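View pics/side0.png

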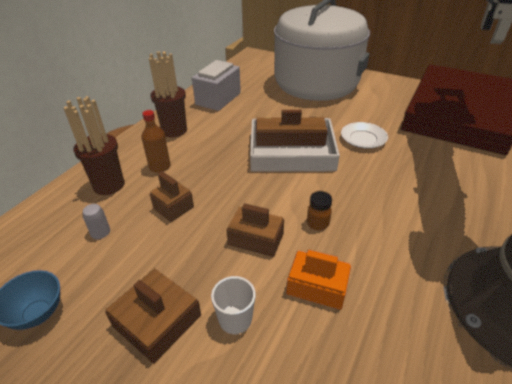

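Top view: candidates are the small square at (225,116), the medium oblong at (225,198), the big square at (130,172, about 45 px ≈ 104 mm, so not wanted) and the orange look-alike at (203,260, not wanted). The carton is at (353,173), with the long box on its upper right side. Next I'll measure these and confirm in a crop.

```bash
cat > h.py <<'E'
from cell import *
import cv2, numpy as np
from scipy.spatial.transform import Rotation as R
def ray(n,px,z):
    c=camera_params(n); d=R.from_rotvec(c["orientation"]).as_matrix()@np.linalg.inv(c["intrinsics"])@np.r_[px,1.]
    return (c["xyz"]+d*(z-c["xyz"][2])/d[2])[:2]
def proj(n,p):
    c=camera_params(n); q=c["intrinsics"]@(R.from_rotvec(c["orientation"]).as_matrix().T@(np.array(p)-c["xyz"])); return q[:2]/q[2]
def rect(mask,z,near,n="top"):
    cs=cv2.findContours(mask,cv2.RETR_EXTERNAL,cv2.CHAIN_APPROX_NONE)[0]
    cs=[c for c in cs if cv2.contourArea(c)>40]
    c=min(cs,key=lambda c:np.hypot(*(np.array(cv2.minAreaRect(c)[0])-near)))
    P=np.array([ray(n,p,z) for p in c[:,0]],np.float32)*1000
    (x,y),(w,h),a=cv2.minAreaRect(P)
    if w<h: w,h,a=h,w,a+90
    return np.round([x,y,w,h,(a+90)%180-90],1),c   # mm, long-side heading deg
E
cat > m.py <<'E'
from h import *
im=cv2.imread("pics/top0.png"); hsv=cv2.cvtColor(im,cv2.COLOR_BGR2HSV)
for p in[(225,108),(215,120),(232,205),(226,197),(225,116),(120,160),(300,220),(340,190),(203,250)]: print(p,hsv[p[1],p[0]])
br=((hsv[...,0]<16)&(hsv[...,2]<150)&(hsv[...,1]>110)).astype(np.uint8)*255
wh=((hsv[...,1]<60)&(hsv[...,2]>120)).astype(np.uint8)*255
wb=cv2.morphologyEx(wh,cv2.MORPH_OPEN,np.ones((2,2)))
vis=im.copy()
for nm,m,z,px in(("small",br,.05,(225,116)),("medium",br,.05,(225,198)),("big",br,.05,(130,172)),("long",br,.055,(370,163)),("carton",cv2.bitwise_or(wb,br),.045,(353,173))):
    r,c=rect(m,z,px); print(nm,r); cv2.drawContours(vis,[c],-1,(0,255,0),1)
v=np.hstack([cv2.resize(vis[90:230,195:265],None,fx=4,fy=4,interpolation=2),cv2.resize(vis[110:250,290:415],None,fx=4,fy=4,interpolation=2)])
cv2.imwrite("pics/c1.png",v[:600,:800])
E
python3 m.py
```

```text
(225, 108) [ 13 175 105]
(215, 120) [ 15 177 125]
(232, 205) [ 16 180 146]
(226, 197) [ 13 164 107]
(225, 116) [ 13 166  86]
(120, 160) [ 16 183 127]
(300, 220) [ 17 133 175]
(340, 190) [ 17  28 183]
(203, 250) [ 17 255 155]
small [663.1  80.7  78.9  68.3 -14.8]
medium [475.   82.8  76.5  29.7  11.1]
big [522.7 301.4 110.1 104.9  81. ]
long [ 549.2 -262.5  178.7   70.4   28.7]
carton [ 527.4 -230.8  205.6  172.3   27.6]
```

View pics/c1.png

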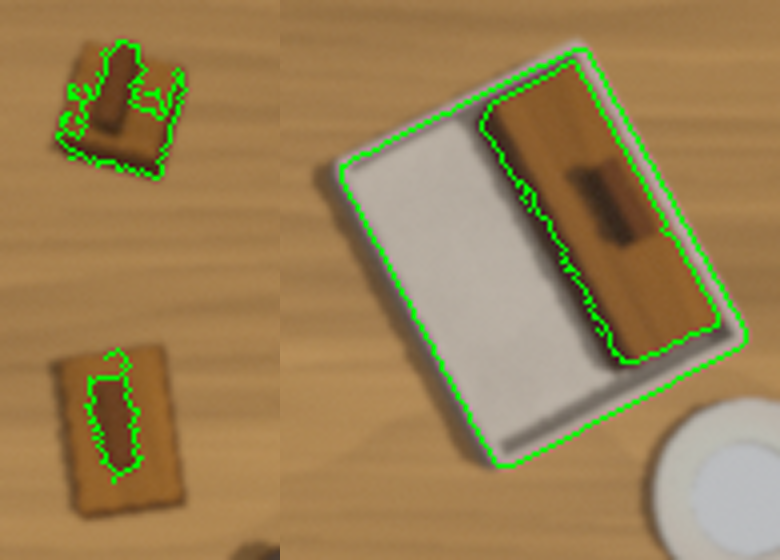

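The crop confirms the targets: a square lidded box top left (small), an oblong 96:64 box bottom left (medium), and a free strip in the carton on its lower-left side. The masks are ragged on the two targets, so I'll refine them once with a saturation threshold.

```bash
cat > m2.py <<'E'
from h import *
im=cv2.imread("pics/top0.png"); hsv=cv2.cvtColor(im,cv2.COLOR_BGR2HSV)
s=((hsv[...,1]>158)&(hsv[...,2]<170)).astype(np.uint8)*255
s=cv2.morphologyEx(s,cv2.MORPH_OPEN,np.ones((3,3)))
bar=((hsv[...,2]<115)&(hsv[...,1]>120)).astype(np.uint8)*255
vis=im.copy()
for nm,m,z,px in(("small",s,.05,(225,116)),("medium",s,.05,(225,198)),("sbar",bar,.07,(225,112)),("mbar",bar,.07,(225,196))):
    r,c=rect(m,z,px); print(nm,r); cv2.drawContours(vis,[c],-1,(0,255,0) if z<.06 else (255,0,0),1)
cv2.imwrite("pics/c2.png",cv2.resize(vis[90:230,195:265],None,fx=4,fy=4,interpolation=2))
o=observe(); print(R.from_rotvec(o["ee_rot"]).as_matrix().round(3))
E
python3 m2.py
```

```text
small [663.8  81.   74.3  64.7 -12.9]
medium [466.1  78.3  94.2  62.6   8.8]
sbar [666.3  84.3  56.9  23.  -12.7]
mbar [466.6  81.1  52.2  20.4  10.3]
[[ 0.959  0.284 -0.   ]
 [ 0.284 -0.959  0.001]
 [-0.    -0.001 -1.   ]]
```

View pics/c2.png

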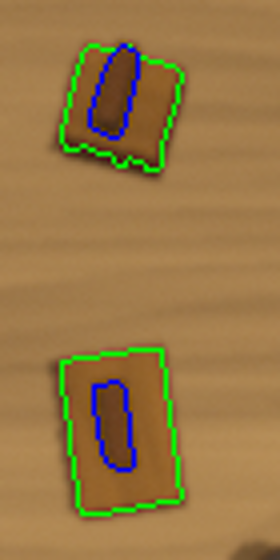

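```bash
cat > go.py <<'E'
import sys
from h import *
x,y,z,hd=map(float,sys.argv[1:]); o=observe(); M=R.from_rotvec(o["ee_rot"]).as_matrix()
h=np.degrees(np.arctan2(M[1,0],M[0,0])); d=(np.array([x,y,z])-o["position"])/.04
t=(h-hd+90)%180-90
T=R.from_matrix(M)*R.from_euler("z",t,degrees=True)
print("t",round(o["clock"],1),"pos",o["position"].round(4),"head",h.round(1),"q7",o["joints"][6].round(2),"F",o["force"].round(1),"w",(o["width"]*92).round(1))
print("turn first",(t/6).round(2),"then shift",T.inv().apply(d).round(2),"|now frame",(M.T@d).round(2))
E
python3 go.py .466 .079 .2 9
```

```text
Traceback (most recent call last):
  File "go.py", line 7, in <module>
    print("t",round(o["clock"],1),"pos",o["position"].round(4),"head",h.round(1),"q7",o["joints"][6].round(2),"F",o["force"].round(1),"w",(o["width"]*92).round(1))
                                                                                                                                          ^^^^^^^^^^^^^^^^^^^^^
AttributeError: 'float' object has no attribute 'round'
```

```bash
sed -i 's/(o\["width"\]\*92).round(1)/round(o["width"]*92,1)/;s/(t\/6).round(2)/round(t\/6,2)/' go.py; python3 go.py .466 .079 .2 9
```

```text
t 0.1 pos [ 0.1772 -0.5989  0.251 ] head 16.5 q7 -0.08 F [-0.4  0.7  0.9] w 92.2
turn first 1.25 then shift [  9.78 -15.61   1.29] |now frame [ 11.73 -14.2    1.29]
```

```bash
python3 -m jog '[60,0,0,0,0.65, 60,0,0,0,0.6, 60,0.5,-0.8,0,0, 60,0.5,-0.8,0,0, 60,0.5,-0.8,0,0, 60,0.5,-0.8,0,0, 60,0.5,-0.8,0,0, 60,0.5,-0.8,0,0, 60,0.5,-0.8,0,0, 60,0.5,-0.8,0,0, 60,0.5,-0.8,0,0, 60,0.5,-0.8,0,0, 60,0.5,-0.8,0,0, 60,0.5,-0.8,0,0, 60,0.5,-0.8,0,0, 60,0.5,-0.8,0,0, 60,0.5,-0.8,0,0, 60,0.5,-0.8,0,0, 60,0.5,-0.8,0,0, 60,0.5,-0.8,0,0]' 30; python3 go.py .466 .079 .15 9
```

```text
clock: 1.77
position: [0.4505, 0.0462, 0.2453]
ee_rot: [-3.132, -0.21, 0.013]
force: [1.0, 0.2, 0.5]
width: 0.656
t 1.8 pos [0.4505 0.0462 0.2453] head 7.7 q7 -1.76 F [1.  0.2 0.5] w 60.4
turn first -0.22 then shift [ 0.53 -0.74  2.38] |now frame [ 0.51 -0.75  2.38]
```

```bash
python3 -m jog '[60,0.25,-0.37,0.5,-0.2, 60,0.25,-0.37,0.6,0, 60,0,0,0.6,0, 60,0,0,0.5,0, 60,0,0,0,0]'; python3 go.py .466 .079 .078 9
python3 - <<'E'
from h import *
a=get_image("side")[:,:,::-1]; cv2.imwrite("pics/s1.png",cv2.resize(a[120:300,150:390],None,fx=3,fy=3))
E
```

```text
clock: 2.18
position: [0.4694, 0.0927, 0.1552]
ee_rot: [-3.122, -0.265, 0.003]
force: [-0.6, 0.1, -0.1]
width: 0.658
t 2.2 pos [0.4694 0.0927 0.1552] head 9.7 q7 -1.91 F [-0.6  0.1 -0.1] w 60.6
turn first 0.11 then shift [-0.14  0.34  1.93] |now frame [-0.14  0.34  1.93]
```

View pics/s1.png

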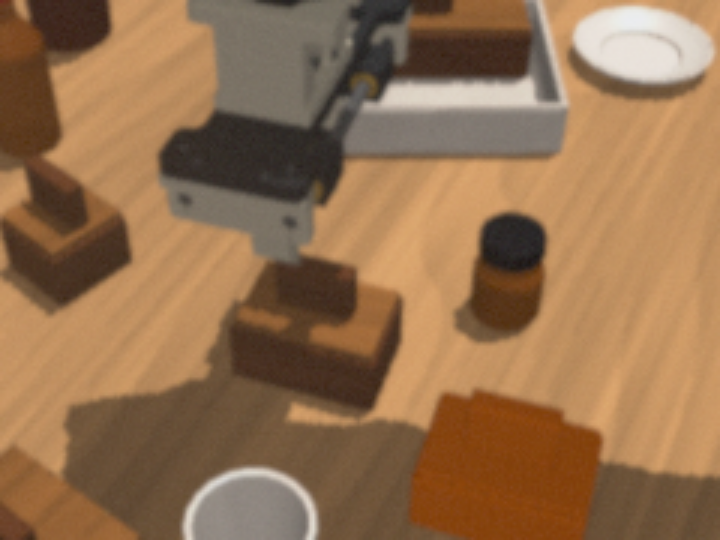

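The crop shows the near finger at about (280,240), above and to the near side of the medium box's bar (315,285). That agrees with the measurement. I'll descend after the lateral correction.

```bash
python3 -m jog '[60,-0.14,0.34,0.3,0.1, 60,0,0,0.4,0, 60,0,0,0.4,0, 60,0,0,0.4,0, 60,0,0,0,0]'; python3 go.py .466 .079 .078 9
```

```text
clock: 2.65
position: [0.4699, 0.077, 0.1009]
ee_rot: [-3.124, -0.242, -0.01]
force: [-0.1, -0.1, -0.6]
width: 0.656
t 2.6 pos [0.4699 0.077  0.1009] head 8.9 q7 -1.95 F [-0.1 -0.1 -0.6] w 60.3
turn first -0.02 then shift [-0.09 -0.06  0.57] |now frame [-0.09 -0.06  0.57]
```

```bash
python3 -m jog '[60,-0.09,-0.06,0.3,0, 60,0,0,0.25,0, 60,0,0,0,0, 0,0,0,0,0, 0,0,0,0,0, 0,0,0,0,0, 0,0,0,0,0, 0,0,0,0,0, 0,0,0,0,0, 0,0,0,0,0]' 30; python3 go.py .466 .079 .16 9
```

```text
clock: 3.48
position: [0.4716, 0.0779, 0.0864]
ee_rot: [-3.126, -0.237, -0.026]
force: [0.9, -0.4, -0.1]
width: 0.196
t 3.5 pos [0.4716 0.0779 0.0864] head 8.7 q7 -1.97 F [ 0.9 -0.4 -0.1] w 18.0
turn first -0.06 then shift [-0.1  -0.06 -1.84] |now frame [-0.1  -0.06 -1.84]
```

```bash
python3 -m jog '[40,0,0,0,0, 40,0,0,0,0, 40,-0.1,0,0.2,0, 40,0,0,0.15,0, 40,0,0,0,0, 0,0,0,0,0, 0,0,0,0,0, 0,0,0,0,0, 0,0,0,0,0, 0,0,0,0,0, 0,0,0,0,0, 0,0,0,0,0]' 30; python3 go.py .466 .079 .16 9
```

```text
clock: 4.48
position: [0.4684, 0.0784, 0.0753]
ee_rot: [-3.128, -0.239, -0.035]
force: [-1.8, -0.2, 12.1]
width: 0.153
t 4.5 pos [0.4684 0.0784 0.0753] head 8.8 q7 -2.0 F [-1.8 -0.2 12.1] w 14.1
turn first -0.04 then shift [-0.01 -0.03 -2.12] |now frame [-0.01 -0.03 -2.12]
```

Gripped at 14.1 mm, which matches the bar. Next I lift, then carry to about (0.476, -0.220) at heading 27.6.

```bash
python3 -m jog '[0,0,0,-0.3,0, 0,0,0,-0.6,0, 0,0,0,-0.8,0, 0,0,0,-0.8,0, 0,0,0,-0.6,0, 0,0,0,-0.2,-0.5, 0,0,0,0,-0.9, 0,0,0,0,-0.9, 0,0,0,0,-0.8, 0,0,0,0,0]'; python3 go.py .476 -.220 .18 27.6
```

```text
clock: 5.32
position: [0.4584, 0.0755, 0.2032]
ee_rot: [-3.045, -0.764, -0.005]
force: [-0.6, -0.3, -3.5]
width: 0.149
t 5.3 pos [0.4584 0.0755 0.2032] head 28.2 q7 -1.54 F [-0.6 -0.3 -3.5] w 13.7
turn first 0.1 then shift [-3.04  6.75  0.56] |now frame [-3.1   6.72  0.56]
```

```bash
python3 -m jog '[0,-0.15,0.3,0,0, 0,-0.27,0.6,0,0, 0,-0.27,0.6,0,0, 0,-0.27,0.6,0,0, 0,-0.27,0.6,0,0, 0,-0.27,0.6,0,0, 0,-0.27,0.6,0,0, 0,-0.27,0.6,0,0, 0,-0.27,0.6,0,0, 0,-0.27,0.6,0,0, 0,-0.25,0.5,0,0, 0,-0.15,0.3,0,0, 0,0,0,0,0, 0,0,0,0,0]'; python3 go.py .476 -.220 .15 27.6
```

```text
clock: 6.48
position: [0.4638, -0.2219, 0.1868]
ee_rot: [-3.047, -0.703, 0.027]
force: [1.0, 1.0, -2.8]
width: 0.153
t 6.5 pos [ 0.4638 -0.2219  0.1868] head 26.0 q7 -0.94 F [ 1.   1.  -2.8] w 14.1
turn first -0.27 then shift [0.3  0.12 0.92] |now frame [0.31 0.11 0.92]
```

```bash
python3 -m jog '[0,0.2,0.1,0.3,-0.27, 0,0.1,0,0.4,0, 0,0,0,0.2,0, 0,0,0,0,0, 0,0,0,0,0]'; python3 go.py .476 -.220 .082 27.6
python3 - <<'E'
from h import *
a=get_image("side")[:,:,::-1];b=get_image("top")[:,:,::-1]
cv2.imwrite("pics/s2.png",np.hstack([cv2.resize(a[60:200,200:370],None,fx=2.3,fy=2.3),cv2.resize(b[100:240,290:460],None,fx=2.3,fy=2.3)]))
E
```

```text
clock: 6.9
position: [0.4756, -0.214, 0.1484]
ee_rot: [-3.032, -0.748, 0.029]
force: [-0.0, 0.2, -3.2]
width: 0.149
t 6.9 pos [ 0.4756 -0.214   0.1484] head 27.7 q7 -0.95 F [-0.   0.2 -3.2] w 13.8
turn first 0.02 then shift [-0.04  0.17  1.66] |now frame [-0.04  0.17  1.66]
```

View pics/s2.png

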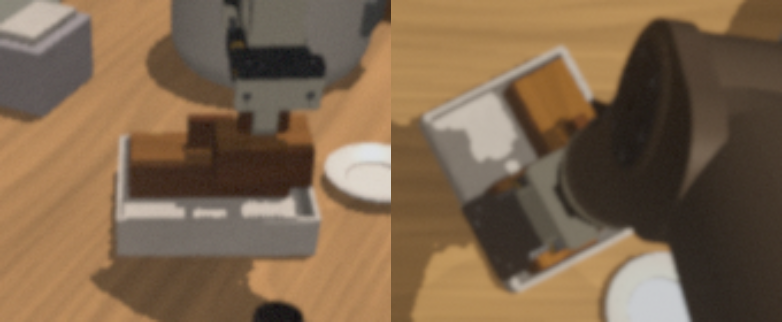

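The side crop shows the medium box hanging level over the right-hand (near) end, in front of the long box (210-315, 115-190). The top crop shows it aligned with the carton. I'll correct 7 mm along tool y and lower it.

```bash
python3 -m jog '[0,-0.05,0.18,0,0, 0,0,0,0.3,0, 0,0,0,0.3,0, 0,0,0,0.3,0, 0,0,0,0,0]'; python3 go.py .476 -.220 .082 27.6
```

```text
clock: 7.42
position: [0.4793, -0.225, 0.116]
ee_rot: [-3.04, -0.746, 0.019]
force: [-0.0, 0.7, -4.7]
width: 0.154
t 7.4 pos [ 0.4793 -0.225   0.116 ] head 27.6 q7 -0.97 F [-0.   0.7 -4.7] w 14.2
turn first -0.0 then shift [-0.01 -0.14  0.85] |now frame [-0.01 -0.14  0.85]
```

```bash
python3 -m jog '[0,0,-0.14,0.2,0, 0,0,0,0.3,0, 0,0,0,0.2,0, 0,0,0,0.1,0, 0,0,0,0,0]'; python3 go.py .476 -.220 .08 27.6
```

```text
clock: 7.83
position: [0.4775, -0.221, 0.085]
ee_rot: [-3.044, -0.744, 0.013]
force: [0.5, 0.0, -3.2]
width: 0.151
t 7.8 pos [ 0.4775 -0.221   0.085 ] head 27.5 q7 -1.0 F [ 0.5  0.  -3.2] w 13.9
turn first -0.02 then shift [-0.02 -0.04  0.13] |now frame [-0.02 -0.04  0.13]
```

```bash
python3 -m jog '[0,0,0,0.12,0, 0,0,0,0.06,0, 0,0,0,0,0]'; python3 go.py .476 -.220 .08 27.6
```

```text
clock: 8.08
position: [0.4771, -0.2217, 0.0812]
ee_rot: [-3.047, -0.744, 0.015]
force: [-0.8, -0.1, -3.4]
width: 0.154
t 8.1 pos [ 0.4771 -0.2217  0.0812] head 27.4 q7 -1.0 F [-0.8 -0.1 -3.4] w 14.2
turn first -0.03 then shift [-0.   -0.05  0.03] |now frame [-0.   -0.05  0.03]
```

Nearly down, with about 1 mm to go. I'll release, opening only to 45 mm to stay clear of the long box's bar, and raise.

```bash
python3 -m jog '[0,0,0,0.06,0, 0,0,0,0,0, 42,0,0,0,0, 42,0,0,0,0, 42,0,0,0,0, 42,0,0,-0.3,0, 42,0,0,-0.7,0, 42,0,0,-0.9,0, 42,0,0,-0.9,0, 60,0,0,-0.9,0, 60,0,0,-0.3,0]'; python3 go.py .668 .081 .2 -12.8
```

```text
clock: 9.0
position: [0.4784, -0.2212, 0.2435]
ee_rot: [-3.043, -0.745, 0.018]
force: [0.9, -0.4, 0.5]
width: 0.553
t 9.0 pos [ 0.4784 -0.2212  0.2435] head 27.5 q7 -0.9 F [ 0.9 -0.4  0.5] w 50.9
turn first 6.72 then shift [ 2.96 -8.42  1.07] |now frame [ 7.7  -4.5   1.07]
```

```bash
python3 -m jog '[60,0,0,0,0.9, 60,0,0,0,0.9, 60,0,0,0,0.9, 60,0,0,0,0.9, 60,0,0,0,0.9, 60,0,0,0,0.9, 60,0,0,0,0.8, 60,0.2,-0.6,0,0, 60,0.25,-0.7,0,0, 60,0.25,-0.7,0,0, 60,0.25,-0.7,0,0, 60,0.25,-0.7,0,0, 60,0.25,-0.7,0,0, 60,0.25,-0.7,0,0, 60,0.25,-0.7,0,0, 60,0.25,-0.7,0,0, 60,0.25,-0.7,0,0, 60,0.2,-0.5,0,0, 60,0,0,0,0]'; python3 go.py .668 .081 .15 -12.8
python3 - <<'E'
from h import *
a=get_image("side")[:,:,::-1];b=get_image("top")[:,:,::-1]
cv2.imwrite("pics/s3.png",np.hstack([cv2.resize(a[60:260,140:350],None,fx=1.9,fy=1.9),cv2.resize(b[60:260,190:400],None,fx=1.9,fy=1.9)]))
E
```

```text
clock: 10.58
position: [0.6539, 0.055, 0.2463]
ee_rot: [-3.123, 0.333, 0.003]
force: [0.0, 0.1, 0.3]
width: 0.651
t 10.6 pos [0.6539 0.055  0.2463] head -12.2 q7 -2.09 F [0.  0.1 0.3] w 59.9
turn first 0.1 then shift [ 0.2  -0.71  2.41] |now frame [ 0.21 -0.71  2.41]
```

View pics/s3.png

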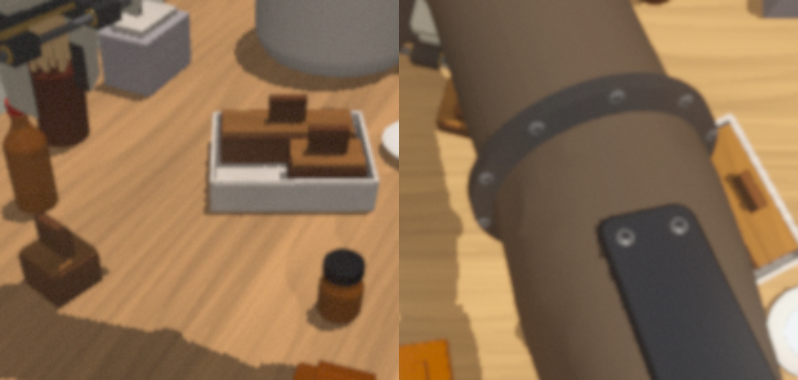

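Medium is down in the carton's near end, with the floor free to its left (side crop 215-285,175). The small box is untouched at (60,265) in the crop. Now I approach it.

```bash
python3 -m jog '[60,0.2,-0.6,0.3,0.1, 60,0,0,0.6,0, 60,0,0,0.6,0, 60,0,0,0.4,0, 60,0,0,0.1,0, 60,0,0,0,0]'; python3 go.py .668 .081 .08 -12.8
python3 - <<'E'
from h import *
a=get_image("side")[:,:,::-1]
cv2.imwrite("pics/s4.png",cv2.resize(a[120:240,110:250],None,fx=4,fy=4))
E
```

```text
clock: 11.18
position: [0.6655, 0.0624, 0.1648]
ee_rot: [3.112, -0.371, 0.001]
force: [-0.0, -0.3, 0.4]
width: 0.657
t 11.2 pos [0.6655 0.0624 0.1648] head -13.6 q7 -2.15 F [-0.  -0.3  0.4] w 60.4
turn first -0.13 then shift [-0.04 -0.48  2.12] |now frame [-0.05 -0.48  2.12]
```

View pics/s4.png

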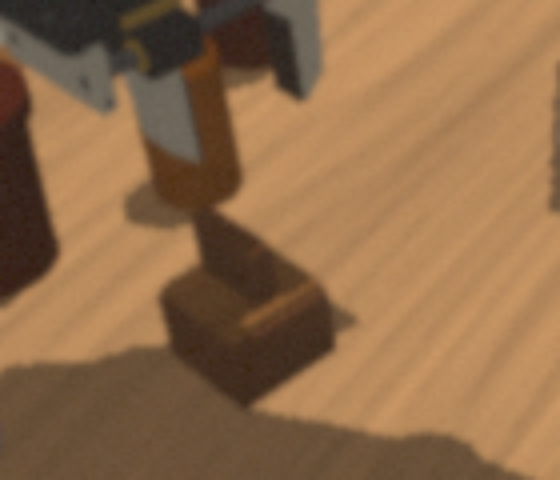

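```bash
python3 -c "
from h import *
for c in[(205,207),(245,236),(283,266)]: print(ray('side',(110+c[0]/4,120+c[1]/4),.086))"
python3 -m jog '[60,0,-0.35,0,-0.1, 60,0,-0.15,0.2,0, 60,0,0,0.4,0, 60,0,0,0.2,0, 60,0,0,0,0]'; python3 go.py .668 .081 .08 -12.8
```

```text
[0.6901414  0.07424811]
[0.65725469 0.08351871]
[0.62627676 0.09343315]
clock: 11.65
position: [0.674, 0.0839, 0.1374]
ee_rot: [3.117, -0.356, 0.015]
force: [-0.5, 0.1, -0.5]
width: 0.649
t 11.7 pos [0.674  0.0839 0.1374] head -13.0 q7 -2.18 F [-0.5  0.1 -0.5] w 59.7
turn first -0.04 then shift [-0.14  0.1   1.43] |now frame [-0.14  0.1   1.43]
```

```bash
python3 -m jog '[60,-0.22,0.1,0.3,0, 60,0,0,0.4,0, 60,0,0,0.4,0, 60,0,0,0.1,0, 60,0,0,0,0]'; python3 go.py .663 .082 .078 -12.8
```

```text
clock: 12.07
position: [0.6671, 0.0845, 0.0914]
ee_rot: [3.119, -0.353, 0.023]
force: [-0.2, 0.7, 0.2]
width: 0.652
t 12.1 pos [0.6671 0.0845 0.0914] head -12.9 q7 -2.2 F [-0.2  0.7  0.2] w 60.0
turn first -0.02 then shift [-0.09  0.08  0.33] |now frame [-0.09  0.08  0.33]
```

```bash
python3 -m jog '[50,-0.09,0.08,0.25,0, 50,0,0,0.1,0, 50,0,0,0,0, 0,0,0,0,0, 0,0,0,0,0, 0,0,0,0,0, 0,0,0,0,0, 0,0,0,0,0, 0,0,0,0,0, 0,0,0,0,0, 0,0,0,0,0]' 30; python3 go.py .663 .082 .18 -12.8
```

```text
clock: 12.98
position: [0.6654, 0.0827, 0.0807]
ee_rot: [3.121, -0.354, 0.033]
force: [-0.6, 0.0, -0.2]
width: 0.151
t 13.0 pos [0.6654 0.0827 0.0807] head -12.9 q7 -2.21 F [-0.6  0.  -0.2] w 13.9
turn first -0.02 then shift [-0.    0.02 -2.48] |now frame [-0.    0.02 -2.48]
```

Bar gripped at 13.9 mm. I lift, turn to the carton heading and carry.

```bash
python3 -m jog '[0,0,0,-0.3,0, 0,0,0,-0.6,0, 0,0,0,-0.8,0, 0,0,0,-0.8,0, 0,0,0,-0.5,0, 0,0,0,-0.2,-0.5, 0,0,0,0,-0.9, 0,0,0,0,-0.9, 0,0,0,0,-0.9, 0,0,0,0,-0.9, 0,0,0,0,-0.9, 0,0,0,0,-0.9, 0,0,0,0,-0.8, 0,0,0,0,0]'; python3 go.py .561 -.176 .19 27.6
```

```text
clock: 14.15
position: [0.6595, 0.0827, 0.2252]
ee_rot: [3.031, 0.791, 0.028]
force: [-0.5, -0.6, -2.0]
width: 0.152
t 14.2 pos [0.6595 0.0827 0.2252] head 29.3 q7 -1.5 F [-0.5 -0.6 -2. ] w 14.0
turn first 0.28 then shift [-5.19  4.58  0.86] |now frame [-5.32  4.43  0.86]
```

```bash
python3 -m jog '[0,-0.3,0.25,0,0.2, 0,-0.5,0.45,0,0, 0,-0.5,0.45,0,0, 0,-0.5,0.45,0,0, 0,-0.5,0.45,0,0, 0,-0.5,0.45,0,0, 0,-0.5,0.45,0,0, 0,-0.5,0.45,0,0, 0,-0.5,0.45,0,0, 0,-0.4,0.35,0,0, 0,-0.2,0.15,0,0, 0,0,0,0,0, 0,0,0,0,0]'; python3 go.py .561 -.176 .15 27.6
```

```text
clock: 15.23
position: [0.5551, -0.1757, 0.2285]
ee_rot: [3.056, 0.688, 0.028]
force: [0.2, 0.5, -1.7]
width: 0.149
t 15.2 pos [ 0.5551 -0.1757  0.2285] head 25.4 q7 -1.12 F [ 0.2  0.5 -1.7] w 13.7
turn first -0.37 then shift [0.1  0.05 1.97] |now frame [0.1  0.05 1.97]
```

```bash
python3 -m jog '[0,0.13,0.05,0.3,-0.37, 0,0,0,0.6,0, 0,0,0,0.6,0, 0,0,0,0.4,0, 0,0,0,0,0, 0,0,0,0,0]'; python3 go.py .561 -.176 .09 27.6
python3 - <<'E'
from h import *
a=get_image("side")[:,:,::-1];b=get_image("top")[:,:,::-1]
cv2.imwrite("pics/s5.png",np.hstack([cv2.resize(a[60:200,200:370],None,fx=2.3,fy=2.3),cv2.resize(b[100:240,290:460],None,fx=2.3,fy=2.3)]))
E
```

```text
clock: 15.73
position: [0.5687, -0.1643, 0.1487]
ee_rot: [3.037, 0.779, 0.039]
force: [0.3, -0.3, -0.4]
width: 0.151
t 15.7 pos [ 0.5687 -0.1643  0.1487] head 28.8 q7 -1.13 F [ 0.3 -0.3 -0.4] w 13.9
turn first 0.2 then shift [-0.34  0.15  1.46] |now frame [-0.34  0.15  1.46]
```

View pics/s5.png

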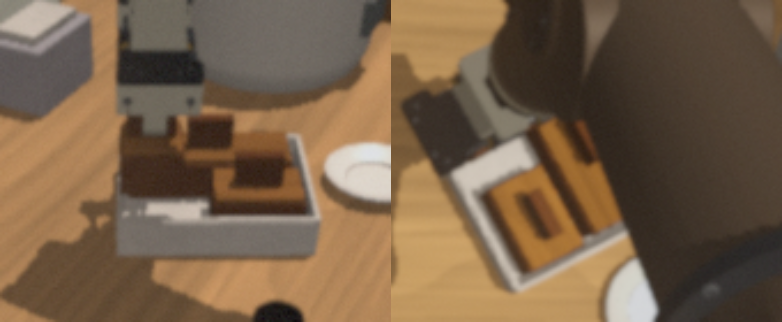

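The medium box lies flat, parallel to the wall. In the top crop its far edge runs from about (485,190) to (528,165). I'll check the gap against the carton frame, then correct the small box's position.

```bash
python3 -c "
from h import *
t=np.radians(207.6)
for c,z in[((486,192),.055),((528,167),.055),((584,243),.055),((535,271),.055),((452,177),.045),((518,291),.045)]:
  p=ray('top',(290+(c[0]-391)/2.3,100+c[1]/2.3),z)*1000-[527,-231]
  print(c,(p@[np.cos(t),np.sin(t)]).round(),(p@[-np.sin(t),np.cos(t)]).round())"
python3 -m jog '[0,-0.34,0.15,0,0.2, 0,0,0,0,0]'; python3 go.py .561 -.176 .09 27.6
```

```text
(486, 192) -4.0 -65.0
(528, 167) -7.0 -14.0
(584, 243) 87.0 -1.0
(535, 271) 89.0 -59.0
(452, 177) -34.0 -86.0
(518, 291) 100.0 -82.0
clock: 16.0
position: [0.5606, -0.1765, 0.1509]
ee_rot: [3.043, 0.747, 0.043]
force: [-1.1, -1.5, -1.2]
width: 0.151
t 16.0 pos [ 0.5606 -0.1765  0.1509] head 27.6 q7 -1.13 F [-1.1 -1.5 -1.2] w 13.9
turn first -0.0 then shift [-0.02 -0.03  1.52] |now frame [-0.02 -0.03  1.52]
```

Medium spans x -6..88 and is centred at about y -35, as planned. The small box's planned span of -88..-24 is free, so I lower it.

```bash
python3 -m jog '[0,0,0,0.35,0, 0,0,0,0.35,0, 0,0,0,0.3,0, 0,0,0,0.2,0, 0,0,0,0,0]'; python3 go.py .561 -.176 .086 27.6
```

```text
clock: 16.42
position: [0.5641, -0.1805, 0.1064]
ee_rot: [3.039, 0.737, 0.056]
force: [-0.6, -0.2, -1.9]
width: 0.15
t 16.4 pos [ 0.5641 -0.1805  0.1064] head 27.3 q7 -1.16 F [-0.6 -0.2 -1.9] w 13.8
turn first -0.05 then shift [-0.03 -0.15  0.51] |now frame [-0.03 -0.15  0.51]
```

```bash
python3 -m jog '[0,-0.03,-0.15,0.15,0, 0,0,0,0.2,0, 0,0,0,0.1,0, 0,0,0,0.05,0, 0,0,0,0,0]'; python3 go.py .561 -.176 .086 27.6
```

```text
clock: 16.83
position: [0.5618, -0.1755, 0.0863]
ee_rot: [3.038, 0.736, 0.059]
force: [-1.4, 0.1, 5.3]
width: 0.151
t 16.8 pos [ 0.5618 -0.1755  0.0863] head 27.3 q7 -1.19 F [-1.4  0.1  5.3] w 13.9
turn first -0.06 then shift [-0.02  0.    0.01] |now frame [-0.02  0.    0.01]
```

Contact with the floor is felt (+5 N). I release, raise and move back clear of the view.

```bash
python3 -m jog '[42,0,0,0,0, 42,0,0,0,0, 42,0,0,0,0, 42,0,0,-0.3,0, 42,0,0,-0.7,0, 42,0,0,-0.9,0, 42,0,0,-0.9,0, 42,0,0,-0.9,0, 42,0,0,-0.3,0, 42,-0.4,-0.5,0,0, 42,-0.5,-0.6,0,0, 42,-0.5,-0.6,0,0, 42,-0.5,-0.6,0,0, 42,-0.5,-0.6,0,0, 42,-0.5,-0.6,0,0, 42,-0.5,-0.6,0,0, 42,-0.3,-0.3,0,0, 42,0,0,0,0]'
python3 - <<'E'
from h import *
a=get_image("side")[:,:,::-1];b=get_image("top")[:,:,::-1]
cv2.imwrite("pics/s6.png",np.hstack([cv2.resize(a[60:200,200:370],None,fx=2.3,fy=2.3),cv2.resize(b[100:240,290:460],None,fx=2.3,fy=2.3)]))
o=observe();print(o["clock"],o["force"])
E
```

```text
clock: 18.33
position: [0.3364, -0.0797, 0.2555]
ee_rot: [3.027, 0.74, 0.08]
force: [0.7, 0.1, -0.7]
width: 0.46
18.4333 [-0.43678058  0.05847246  0.76588092]
```

View pics/s6.png

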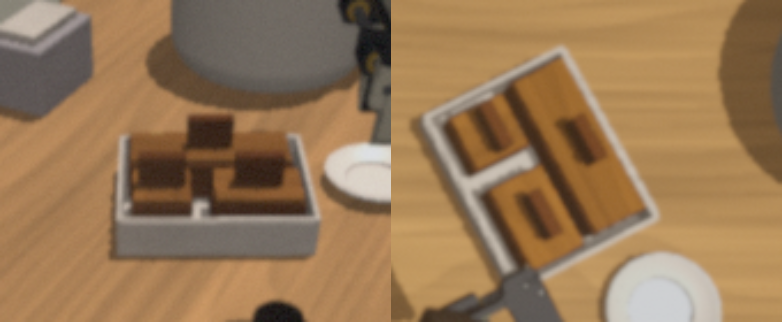

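All three boxes lie flat inside the carton, lids at equal height in the side view with gaps on every side. The gripper is clear at 0.25 m, so I hand in.

```bash
python3 -c "
from cell import *
print(sign_off())"
```

```text
the job is handed in; nothing more can be done
None
```

The medium and small boxes are now in the carton beside the long box, and I handed the job in at about 18.4 s of the allowed 61 s. No verdict came back.

**Placing:** I picked each box up by its grip bar and lowered it to the carton floor before releasing. The medium went at the near end and the small at the far end. I left the orange look-alike and the big square box alone.

**Final checks:** The last side and top pictures show all three boxes flat inside the carton, lids up, with gaps between them. The gripper was empty, well clear at about 0.25 m height, with force readings near zero.

**Loose ends:**
- **Medium box release:** I felt no clear floor contact before opening the gripper, and it was within about 1 mm by my reckoning. The small box did register contact, at about +5 N.
- **Small box position:** the two cameras disagreed by about 1 cm before the grasp. I aimed between them and the grip held.
- **Settled positions:** I did not measure the boxes' final tilt or height; I judged them from the pictures.

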